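# Set the trim gauge to its red stop

### The arm

A 6-joint arm with a two-finger parallel gripper is mounted at the origin on the work surface. World frame = base frame: x ahead of the robot, y to its left, z up, the work surface at z = 0. Lengths are in m, angles in rad, forces in N, time in s.
With the tool pointing down it reaches from about 0.425 to 0.95 m from the base axis. Payload 3.5 kg.
Tool frame: the origin (TCP) lies midway between the tips of the shut fingers; the grasp point (between the pads) lies env.hold_point_z behind it (env.hold_point_z is the distance from the TCP to the grasp point, in m); z points along the fingers, y is the line along which they close (so a half turn about z gives the same grasp; the last joint's range is limited). The gripper opens to 85 mm and grips with 20 to 120 N. Pads are 22 mm wide; open, the fingers measure 114 mm over their backs; the gripper's body (76 mm by 85 mm) begins 54 mm behind the grasp point. The pads swing forward as they close: fully open they stand 13 mm farther back than shut.
Start: joints at [-1.254, 0.286, 1.577, -0, 1.279, -0.15], TCP at [0.304, -0.603, 0.231] pointing down, gripper open.
Joint ranges: [-2.77, 2.77], [-0.9, 2.22], [0.21, 2.48], [-1.53, 4.67], [0.24, 2.81], [-2.84, 2.84]. Speed limits (rad/s): [2.79, 2.79, 3.14, 3.14, 3.14, 3.14].

### API

Orientations are given as a unit quaternion [x, y, z, w].
In Python, from plant import env, jaws, kinematics, sensors, vision, spotter gives the robot as it stands. Calls block until the motion is done:
- env.move_to(position, orientation): joint-space move of the TCP to a pose.
- env.line_to(position, rotation=None, speed=0.15, contact_N=None): straight line of the TCP; rotation=None keeps the orientation; speed is the mean speed in m/s. With contact_N (N) it stops when the force on the tool has changed by that much, and returns True; else False.
- env.goto_joints(angles): joint-space move.
- jaws.open_jaws() and jaws.grasp(): open the fingers fully, or close them until they stop; the grip force is fixed at half the most.
- env.dwell(seconds).
- kinematics.inverse_kinematics(position, orientation): joint angles nearest the present ones, or None.
- sensors.get_obs(): the state.
- vision.get_image(name): name is "scene" or "top"; returns (picture, depth): 384x512x3 uint8, red, green, blue; 384x512 float32, m along the optical axis (not along the pixel's ray), 0 where there is no reading.
- vision.camera_info(name): a dict with "intrinsics" (3x3 intrinsics, pixels), "T" (4x4, takes a point from camera to world coordinates). Camera axes: x right, y down, z forward; pixel columns grow to the right and rows downward; lengths in m; the calibration is good to about 2 mm. A picture is of the moment at which its call begins. camera_info takes no time and is no camera call.
A pose or a line that the arm cannot do raises env.Unreachable and nothing moves.
- env.close_job(): hands the job in; it is judged then, once.
Trained networks look in the newest picture that a camera, given by its name, has taken for a name from the list of things; names that differ only in an ending like _2 or _b are one class to them, and where a whole thing is asked for, a point or a joint stands for the part that bears it (a point fixed in the world has none). Each returns a list of dicts, best first, with "conf" (0 to 1); they miss things now and then, are a little off and sometimes report something else, mostly with a low value. They report only what shows in the picture. A call takes as long as a camera call.
- spotter.look_for(camera, name): "box" ([left, top, width, height] in pixels, round what is visible of it).
The state is a dict: "time_s": time; "joint_positions": joint angles; "qvel": joint speeds; "joint_torque": joint torques, N m; "position": TCP position; "tcp_rot": TCP orientation; "ft_force": force on the tool from outside, world axes, zero at the start; "moment": the same for the moment, N m; "opening": opening from 0.0 (shut) to 1.0 (fully open); "gripper_force": force on a finger pad.
Only numpy, scipy, OpenCV 4.12 (cv2) and the standard library are available. Lean on these libraries where they do the work, as an engineer would, in place of code of your own. Each camera call takes 0.05 s, during which the arm holds its last target. There are 200 camera calls.

### The job

Set the trim-length gauge on the bench for the next batch of frames: with the fingertips press down the yellow pad in the middle of the blue carriage to free its brake, and keeping it pressed push the carriage along the rail until it rests against the red stop, then let the pad spring up again. Never shove the carriage along with its brake on, pick nothing up, and leave the cutters, the knife and the loose frame where they lie.

Things in the scene. Friction and masses are not known exactly. Their poses are not given: they have to be found in the camera images.
- rail: The gauge: a steel base plate 100 x 460 x 6 mm fixed to the bench, with an aluminium rail 40 mm wide, 420 mm long, top 26 mm above the bench, along the middle of it. Origin: centre of the plate's underside, on the bench. Its y axis runs along the rail, x across it, z up. It does not move.
- carriage (a joint): Where the blue carriage stands along the rail, in m: its middle measured from the rail's middle, positive towards the rail's +y. Brake on: it sticks fast, up to about 15 to 25 N. Brake off: about 1 N and slight damping.
- pad (a joint): How far the yellow pad is pressed down, in m: 0 at rest, 0.007 at the bottom. A spring holds it up: it takes about 8 N at 2 mm and 10 N at the bottom. The brake is free from about 2 mm down; press 3 mm or more to be sure. Let go, it springs up and the brake grips again wherever the carriage stands.
- pad_top (a point): Middle of the yellow pad's top face (46 mm across the rail, 54 mm along it; a black ring of 24 mm marks the middle). At rest 42 mm above the bench, 14 mm below the tops of the carriage's end walls; it goes down as it is pressed, and along with the carriage. Axes as the rail's.
- carriage_mid (a point): Middle of the blue carriage (60 mm across the rail, 80 mm along it), 36 mm above the bench on the rail's centre line. End faces 40 mm to either side along the rail. Its two end walls, 12 mm thick, rise to 56 mm above the bench, the yellow pad between them (56 mm apart), open at the sides. A thin steel fence sticks out 40 mm on the rail's +x side. Axes as the rail's.
- stop_red_mid (a point): Middle of the red stop, 36 mm above the bench on the rail's centre line: a red block fixed across the rail, 60 mm wide, 20 mm along the rail, top 46 mm above the bench, with a red knob 18 mm wide up to 58 mm. It does not move, and may be on either side of the carriage. When the carriage rests against it, the two middles are 50 mm apart.
- stop_grey_mid (a point): Middle of the grey stop on the other side of the carriage: same shape as the red one but grey. Not the one wanted.
- cutters: Blue-handled side cutters lying loose on the bench on the near side of the gauge, 130 mm long, 57 mm wide, 14 mm high. Origin on the bench below the pivot's near side. Leave alone.
- knife: Black craft knife lying loose on the bench on the near side of the gauge, 150 mm long, 15 mm wide, 14 mm high. Origin on the bench under its middle. Leave alone.
- frame: White rounded frame of 10 mm rod with a grey bracket, lying loose and flat on the bench on the far side of the gauge, 150 x 210 mm, 14 mm high. Origin on the bench inside it. Leave alone.

How it is judged:
On the way, in this order (a step that is already met when the one before it is completed fails the run):
1. the yellow pad is pressed down at least 2 mm, the carriage still away from the red stop (value of joint pad above 0.002 m and horizontal distance between carriage_mid and stop_red_mid above 0.056 m), for 0.1 s.
2. the carriage is against the red stop (within 3 mm) with the pad still pressed at least 1 mm (horizontal distance between carriage_mid and stop_red_mid below 0.053 m and value of joint pad above 0.001 m), for 0.05 s.
At the end, for the whole second after the job is handed in: The carriage stands at rest against the red stop (gap under 3 mm), the pad has sprung up again (brake on), and the cutters, knife and frame lie within 15 mm of where they were (horizontal distance between carriage_mid and stop_red_mid below 0.053 m and value of joint pad below 0.0007 m and velocity of joint carriage between -0.005 and 0.005 m/s and distance of each of cutters, knife, frame from where it was at the start of the episode below 0.015 m); the robot touches nothing.
It fails at once if the carriage is forced along the rail while its yellow pad is not pressed (slides faster than 15 mm/s with the pad less than 0.7 mm down) (value of joint pad below 0.0007 m and horizontal distance between carriage_mid and stop_red_mid above 0.056 m and (velocity of joint carriage above 0.015 m/s or velocity of joint carriage below -0.015 m/s)).
It fails at once if the side cutters moved more than 15 mm or lifted (distance of cutters from where it was at the start of the episode above 0.015 m or height (world z) of cutters above 0.012 m).
It fails at once if the craft knife moved more than 15 mm or lifted (distance of knife from where it was at the start of the episode above 0.015 m or height (world z) of knife above 0.012 m).
It fails at once if the frame moved more than 15 mm or lifted (distance of frame from where it was at the start of the episode above 0.015 m or height (world z) of frame above 0.012 m).
It also fails if it takes over 32 s, if anything falls off the work surface, if the arm or the gripper's body presses on something with over 40 N, if the wrist force passes 120 N, or if a joint passes its speed limit or range.

## Working session

There is one attempt and no reset: what is moved stays moved. The work goes in short steps, each a Python script; the robot and the scene stay as the last script left them, time stands still between calls to the robot, and variables do not carry over. Pictures are saved under pics/ and viewed, at most 10 in all, crops included, and the job is handed in when it is done.

```bash
mkdir -p pics; python3 - <<'E'
from plant import env, jaws, kinematics, sensors, vision, spotter
import cv2, numpy as np
for c in ["top","scene"]:
    im,d=vision.get_image(c); cv2.imwrite(f"pics/{c}.png",im[:,:,::-1]); np.save(f"pics/{c}.npy",d)
    for n in ["pad","carriage","rail","frame"]:
        print(c,n,[(np.round(r["box"]).tolist(),round(r["conf"],2)) for r in spotter.look_for(c,n)[:2]])
    i=vision.camera_info(c); print(i["intrinsics"].tolist(),np.round(i["T"],3).tolist())
o=sensors.get_obs(); print(o["time_s"],o["tcp_rot"],o["position"],o["ft_force"],env.hold_point_z)
E
```

```text
top pad [([224.0, 184.0, 25.0, 24.0], 0.87)]
top carriage [([266.0, 230.0, 65.0, 22.0], 0.67), ([212.0, 170.0, 45.0, 46.0], 0.62)]
top rail [([125.0, 159.0, 214.0, 84.0], 0.83)]
top frame [([169.0, 90.0, 99.0, 73.0], 0.84)]
[[475.9387916563166, 0.0, 257.78471985789696], [0.0, 475.9387916563166, 186.80846057392822], [0.0, 0.0, 1.0]] [[0.011, -0.982, 0.187, 0.423], [-1.0, -0.012, -0.003, 0.014], [0.005, -0.187, -0.982, 1.027], [0.0, 0.0, 0.0, 1.0]]
scene pad [([267.0, 173.0, 24.0, 17.0], 0.95)]
scene carriage [([259.0, 161.0, 52.0, 47.0], 0.78), ([315.0, 170.0, 90.0, 92.0], 0.53)]
scene rail [([217.0, 114.0, 109.0, 182.0], 0.68)]
scene frame [([312.0, 169.0, 92.0, 96.0], 0.95), ([236.0, 233.0, 36.0, 26.0], 0.43)]
[[446.87825277319246, 0.0, 255.50257822164664], [0.0, 446.87825277319246, 185.79362908280822], [0.0, 0.0, 1.0]] [[0.867, 0.375, -0.328, 0.848], [0.498, -0.667, 0.555, -0.462], [-0.011, -0.644, -0.765, 0.715], [0.0, 0.0, 0.0, 1.0]]
0.5 [ 9.72887832e-01  2.31277460e-01  1.14768846e-05 -5.22733314e-05] [ 0.30378591 -0.60273977  0.23127328] [0.73599593 0.35034327 0.80030635] 0.0187
```

View pics/top.png

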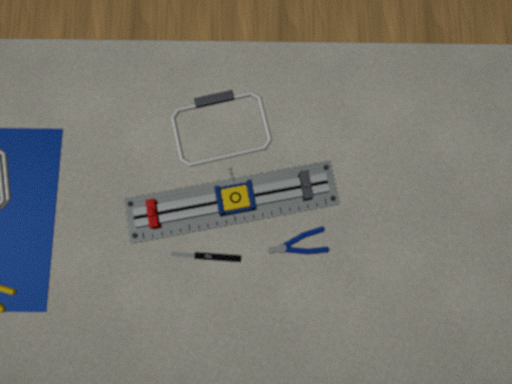

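View pics/scene.png

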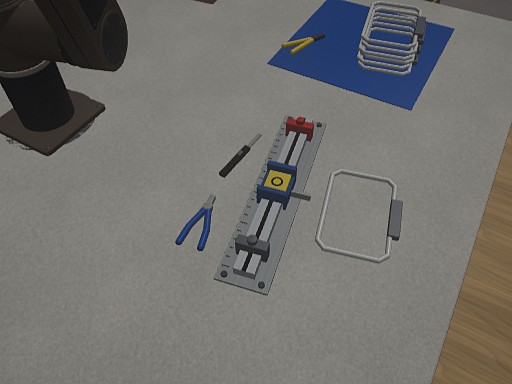

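The top view shows the red stop at about (152,214), the pad ring at (236,197) and the grey stop at (306,185). So red lies towards world +y. Next I'll locate these by colour, using the known heights.

```bash
cat > loc.py <<'E'
import cv2, numpy as np
from plant import vision
def ray(c,uv,z):
    i=vision.camera_info(c); T=np.array(i["T"]); K=np.array(i["intrinsics"])
    r=T[:3,:3]@np.linalg.solve(K,[uv[0],uv[1],1.]); return T[:3,3]+r*(z-T[2,3])/r[2]
def blob(im,lo,hi,near):
    m=cv2.inRange(cv2.cvtColor(im,cv2.COLOR_RGB2HSV),lo,hi)
    n,l,s,c=cv2.connectedComponentsWithStats(m)
    k=[j for j in range(1,n) if s[j,4]>40]
    k=min(k,key=lambda j:np.hypot(*(c[j]-near)))
    p=np.argwhere(l==k)[:,::-1].astype(np.float32)
    return p
near={"top":{"y":(236,197),"r":(152,214)},"scene":{"y":(277,181),"r":(299,129)}}
HSV={"y":((20,120,80),(35,255,255)),"r":((0,140,60),(8,255,255))}
def top_ring(c,im,zpad=.042):
    q=blob(im,*HSV["y"],near[c]["y"]); return ray(c,cv2.minAreaRect(q)[0],zpad)
E
python3 - <<'E'
from loc import *
for c in ["top","scene"]:
    im=cv2.imread(f"pics/{c}.png")[:,:,::-1].copy(); d=np.load(f"pics/{c}.npy")
    i=vision.camera_info(c);T=np.array(i["T"]);K=np.array(i["intrinsics"])
    for k in "yr":
        q=blob(im,*HSV[k],near[c][k]); 
        qi=q.astype(int); z=d[qi[:,1],qi[:,0]]
        P=(np.linalg.solve(K,np.c_[q,np.ones(len(q))].T)*z)[:, z>0]; P=(T[:3,:3]@P).T+T[:3,3]
        zt=.042 if k=="y" else .046
        s=P[abs(P[:,2]-zt)<.004]
        print(c,k,len(q),cv2.minAreaRect(q),"ray",ray(c,cv2.minAreaRect(q)[0],zt).round(4),"med",np.median(P,0).round(4),len(s), "surf rect",cv2.minAreaRect(s[:,:2].astype(np.float32)) if len(s)>5 else 0)
    # rail ends via plate box
g=ray("top",(306,181),.05); print("grey approx",g)
# plate corner screws in top image
for uv in [(130,203),(134,236),(326,167),(333,199)]: print(ray("top",uv,.006).round(4))
b=cv2.imread("pics/top.png")[150:250,115:345]; cv2.imwrite("pics/crop.png",cv2.resize(b,None,fx=3.4,fy=3.4,interpolation=cv2.INTER_CUBIC))
E
```

```text
top y 561 ((234.94529724121094, 197.54151916503906), (21.68461799621582, 25.984683990478516), 79.3803482055664) ray [0.5875 0.0581 0.042 ] med [0.5879 0.0581 0.0408] 500 surf rect ((0.5884649753570557, 0.058254942297935486), (0.04552081972360611, 0.053708646446466446), 11.38385009765625)
top r 239 ((151.24998474121094, 213.25), (28.00143051147461, 10.889445304870605), 81.8698959350586) ray [0.5517 0.2307 0.046 ] med [0.5507 0.2294 0.0442] 150 surf rect ((0.5532010793685913, 0.23065270483493805), (0.05742406100034714, 0.01909318007528782), 10.254491806030273)
scene y 343 ((277.35296630859375, 179.58824157714844), (23.768491744995117, 16.97749137878418), 14.03624439239502) ray [0.5895 0.0623 0.042 ] med [0.5904 0.062  0.0429] 341 surf rect ((0.5898394584655762, 0.06171690300107002), (0.045376457273960114, 0.04584740847349167), 10.643802642822266)
scene r 170 ((299.3498229980469, 125.74600982666016), (17.506004333496094, 27.418075561523438), 87.70938873291016) ray [0.5594 0.2216 0.046 ] med [0.5567 0.2274 0.0461] 121 surf rect ((0.5562418699264526, 0.22946535050868988), (0.059107135981321335, 0.019360095262527466), 11.575310707092285)
grey approx [ 0.6231112  -0.09033692  0.05      ]
[0.5787 0.2867 0.006 ]
[0.5075 0.2738 0.006 ]
[ 0.6641 -0.1393  0.006 ]
[ 0.5929 -0.1534  0.006 ]
```

View pics/crop.png

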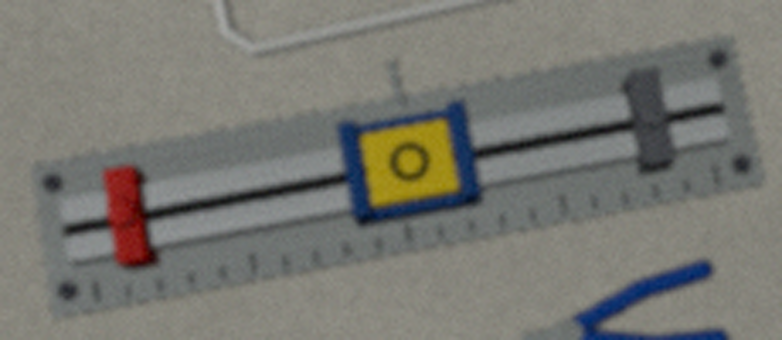

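The crop confirms the layout: red stop at left (128,215), ring at (409,160), grey stop at right. From the screws, the rail runs about 11.35° from world y, which matches the pad-to-red line. Next I'll close the fingers, hover over the pad and touch it.

```bash
cat >> loc.py <<'E'
from scipy.spatial.transform import Rotation as Rn
a=np.radians(11.35); U=np.array([-np.sin(a),np.cos(a),0]); PAD=np.array([.5887,.0588,0]); Z=np.array([0,0,1.])
def quat(s): return Rn.from_matrix(np.c_[s*U,np.cross(-Z,s*U),-Z]).as_quat()
E
python3 - <<'E'
from loc import *
from plant import env, jaws, kinematics, sensors
jaws.grasp()
q0=np.array(sensors.get_obs()["joint_positions"])
c=[(np.abs(np.array(j)-q0).max(),s) for s in (1,-1) if (j:=kinematics.inverse_kinematics(PAD+.16*Z,quat(s))) is not None]
print(c); s=min(c)[1]
env.move_to(PAD+.16*Z,quat(s))
env.line_to(PAD+.062*Z,speed=.1)
o=sensors.get_obs(); print(o["time_s"],o["position"],o["ft_force"],o["opening"])
im,d=vision.get_image("scene"); cv2.imwrite("pics/hov.png",cv2.resize(im[100:280,180:420,::-1],None,fx=3,fy=3))
E
```

```text
[(np.float64(1.182172837270459), 1)]
4.9667 [0.5894519  0.05876287 0.06290001] [ 0.14262059 -0.19849326  0.40820195] -0.002168853415427455
```

View pics/hov.png

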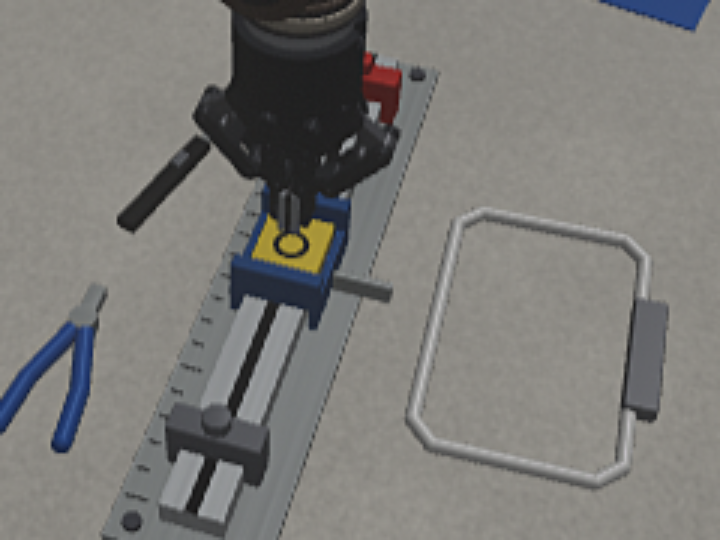

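The shut fingertips are about 20 mm above the ring, seen at (290,240) in the crop, and clear of both walls. Now I'll press.

```bash
python3 - <<'E'
from loc import *
from plant import env, sensors
def show(t):
    o=sensors.get_obs(); print(t,round(o["time_s"],2),np.round(o["position"],4),np.round(o["ft_force"],1)); return np.array(o["position"])
p=show("hover")
hit=env.line_to([p[0],p[1],.036],speed=.015,contact_N=4); p=show(hit)
if hit:
    env.line_to([p[0],p[1],p[2]-.0045],speed=.01); env.dwell(.2); show("pressed")
E
```

```text
hover 5.02 [0.5895 0.0588 0.0631] [-0.5  0.2  0.9]
True 6.28 [0.5893 0.0588 0.0414] [-0.1 -1.1  4.9]
pressed 7.0 [0.5894 0.0587 0.0383] [-3.1 -0.4  9.2]
```

```bash
python3 - <<'E'
from loc import *
from plant import env, sensors
def show(t):
    o=sensors.get_obs(); p=np.array(o["position"]); print(t,round(o["time_s"],2),np.round(p,4),"along",round((p-PAD)@U,4),np.round(o["ft_force"],1)); return p
p=show("s"); z=.0368
env.line_to([p[0],p[1],z],speed=.01); p=show("deeper")
b=p.copy(); b[2]=z
env.line_to(b+.05*U,speed=.04); show("50")
env.line_to(b+.10*U,speed=.04); show("100")
h=env.line_to(b+.150*U,speed=.02,contact_N=6); show(h)
im,d=vision.get_image("top"); cv2.imwrite("pics/push.png",cv2.resize(im[150:250,115:345,::-1],None,fx=3.4,fy=3.4))
E
```

```text
s 7.0 [0.5894 0.0587 0.0383] along -0.0002 [-3.1 -0.4  9.2]
deeper 7.25 [0.5894 0.0588 0.0382] along -0.0002 [-4.8 -0.9  9. ]
50 8.65 [0.5795 0.1077 0.0382] along 0.0498 [-2.4 -1.6  8.1]
100 10.05 [0.5697 0.1568 0.0381] along 0.0999 [-3.5 -0.6  9.7]
True 11.53 [0.5646 0.1848 0.0391] along 0.1283 [-2.6 -1.   8.6]
```

View pics/push.png

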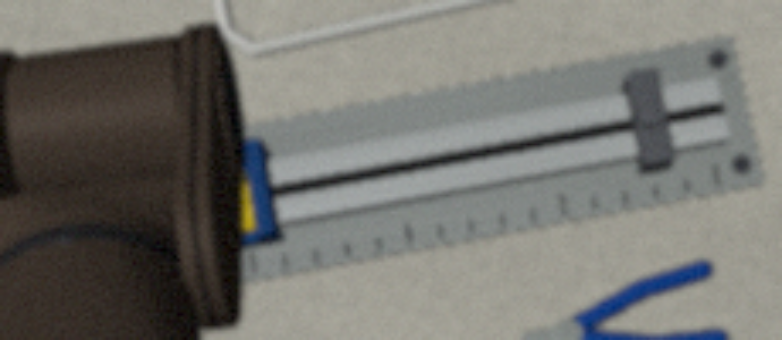

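The carriage's back wall has moved about 60 px (roughly 124 mm), so it's at or almost at the stop. I'll press a bit further along with the pad held down to be sure, then check in the scene view.

```bash
python3 - <<'E'
from loc import *
from plant import env, sensors
def show(t):
    o=sensors.get_obs(); p=np.array(o["position"]); print(t,round(o["time_s"],2),np.round(p,4),"along",round((p-PAD)@U,4),np.round(o["ft_force"],1), "F.u",round(np.dot(o["ft_force"],U),1)); return p
p=show("s"); p[2]=.0355
env.line_to(p,speed=.01); show("down")
h=env.line_to(p+.010*U,speed=.02,contact_N=10); show(h); env.dwell(.2); show("hold")
im,d=vision.get_image("scene"); cv2.imwrite("pics/p2.png",cv2.resize(im[90:240,220:370,::-1],None,fx=4,fy=4))
E
```

```text
s 11.57 [0.5646 0.1848 0.0393] along 0.1283 [-2.2 -0.9  9.4] F.u -0.4
down 11.98 [0.5647 0.1848 0.0369] along 0.1283 [-3.3 -0.5  8.7] F.u 0.2
False 12.63 [0.5648 0.193  0.0377] along 0.1363 [-0.1 -6.3  9.7] F.u -6.1
hold 12.83 [0.5648 0.193  0.0377] along 0.1362 [-0.3 -6.7  8.9] F.u -6.5
```

View pics/p2.png

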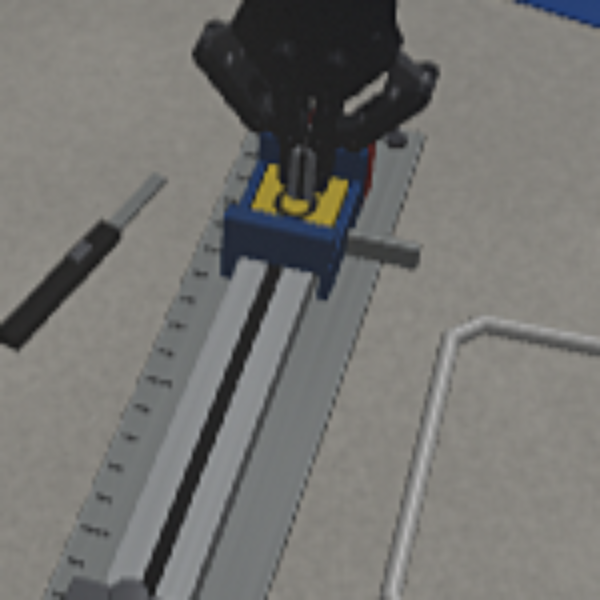

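The red block sits right behind the carriage, the fingers have slipped forward on the pad, and the push is resisted at about 6.5 N, so it is at the stop. I'll lift straight up, back off and verify.

```bash
python3 - <<'E'
from loc import *
from plant import env, sensors
p=np.array(sensors.get_obs()["position"])
env.line_to([p[0],p[1],.075],speed=.06); env.line_to([p[0],p[1],.2],speed=.15)
env.move_to([.5,-.35,.25],sensors.get_obs()["tcp_rot"])
env.dwell(.3)
o=sensors.get_obs(); print(o["time_s"],o["ft_force"])
im,_=vision.get_image("top"); near["top"]["y"]=(175,208)
y=top_ring("top",im); r=ray("top",cv2.minAreaRect(blob(im,*HSV["r"],near["top"]["r"]))[0],.046); print(y,r,(r-y)@U)
cv2.imwrite("pics/fin.png",cv2.resize(im[80:270,115:345,::-1],None,fx=3,fy=3))
E
```

```text
16.9583 [ 0.77060263  0.43702162 -0.39209995]
[0.5624066  0.18289072 0.042     ] [0.55141995 0.2321817  0.046     ] 0.05048920771509838
```

View pics/fin.png

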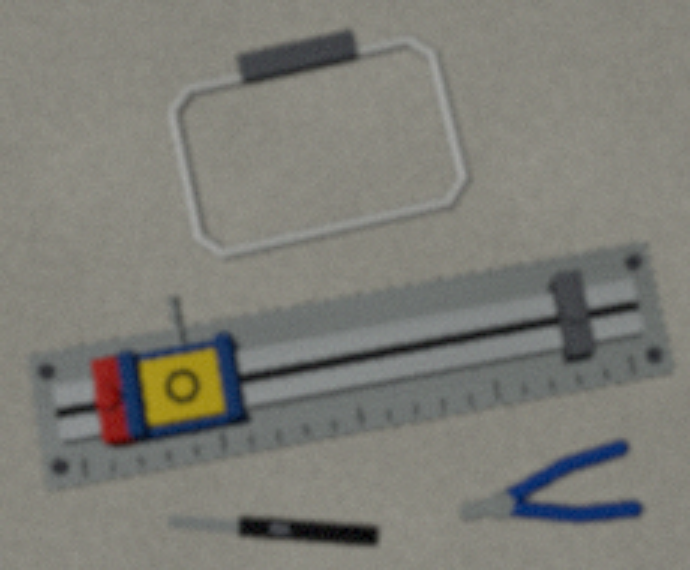

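The carriage touches the red stop at (115,400), with the two middles measured 50.5 mm apart. The cutters, knife and frame look undisturbed, and the arm is clear.

```bash
python3 -c "
from plant import env
print(env.close_job())"
```

```text
the job is handed in; nothing more can be done
None
```

The job is handed in: the blue carriage rests against the red stop (middles measured 50.5 mm apart), the pad is released, and the cutters, knife and frame look undisturbed; the hand-in call did not report a verdict.

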